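# Seat the brass specimen against the jig's end stop

## Robot

A 7-joint arm with a two-finger parallel gripper is mounted at the origin on the work surface. World frame = base frame: x ahead of the robot, y to its left, z up, the work surface at z = 0. Lengths are in m, angles in rad, forces in N, time in s.
With the tool pointing down it reaches from about 0.4 to 0.875 m from the base axis. Payload 4.4 kg.
Tool frame: the origin (TCP) lies on the centre line of the jaws, within the pads' length; the fingertips stand 11 mm ahead of it and the grasp point (between the pads) lies 8 mm behind it; z points along the fingers, y is the line along which they close (so a half turn about z gives the same grasp; the last joint's range is limited). The gripper opens to 85 mm and grips with 20 to 120 N. Pads are 22 mm wide; open, the fingers measure 114 mm over their backs; the gripper's body (76 mm by 85 mm) begins 54 mm behind the grasp point. The pads swing forward as they close: fully open they stand 13 mm farther back than shut.
Start: joints at [-1.412, 0.628, 0.038, 1.517, -0.027, 0.996, -0.02], TCP at [0.145, 0.634, 0.242] pointing down, gripper open.
Joint ranges: [-3.06, 3.06], [-0.37, 2.12], [-1.25, 1.32], [0.18, 2.47], [-1.1, 4.24], [0.23, 1.98], [-2.94, 2.94]. Speed limits (rad/s): [2.57, 2.57, 3.14, 3.14, 3.14, 3.14, 3.14].

## Interface

Orientations are given as [roll, pitch, yaw] about the fixed x, y, z axes, in that order (R = Rz(yaw) Ry(pitch) Rx(roll)).
In Python, from plant import bot gives the robot as it stands.
- The arm moves only by the tool send_rows, never from a script. Its argument "increments" is a list of rows, each a list of 3 entries, a list of its own where there are three numbers: the gripper command: -1 is fully open, 1 is shut, values between are in proportion, then the shift along the tool's x, y, z each as a share of 0.8 m, from -1 to 1, then the turn about the tool's z as a share of pi/2 rad, from -1 to 1. A call has 1 to 12 rows; each row is the pose to reach, as a shift and turn from the pose commanded when the call began, along the tool's axes at that moment; what a row does not reach only later rows make up. A row lasts 1/8 s, in which the tool goes at most 62.5 mm and 10.7 degrees, less where a joint would pass 70% of its speed; a pose out of reach is approached as far as the arm can. A call with a number of a shift or a turn outside -1 to 1 is refused whole. A call with a gripper value outside its range is refused whole. The fingers move at their own pace and stop on an object; the grip force is fixed at half the most. Time passes only in rows, so rows that repeat a pose let the fingers close. It gives the time, the measured TCP pose, the force, the opening and the grip force at its end, in the units of the state.
- bot.get_state(): the state, without advancing time (a new reading comes with each control period).
- bot.grab_frame(name): name is "scene" or "top" or "wrist"; returns a dict with "img" (384x512x3 uint8, red, green, blue), "vertical_fov" (degrees; the focal length in pixels is half the picture's height over the tangent of half this angle, whatever the lens; pixels are square), "cx", "cy" (the principal point, pixels), "rvec" (rotation vector, rad) and "tvec" (3), from world to camera coordinates, as OpenCV has them; the wrist camera has in their place "hand_eye" (4x4, takes a point from camera to tool coordinates, whose origin is the TCP and whose axes are the flange's). Camera axes: x right, y down, z forward; pixel columns grow to the right and rows downward; lengths in m; the calibration is good to about 2 mm. A picture is of the moment at which its call begins: read the wrist's pose just before it. There is no depth.
- bot.finish_job(): hands the job in; it is judged then, once.
The state is a dict: "time": time; "joint_pos": joint angles; "dq": joint speeds; "effort": joint torques, N m; "eef_pos": TCP position; "ee_rot": TCP orientation; "ft_force": force on the tool from outside, world axes, zero at the start; "wrist_torque": the same for the moment, N m; "gripper_width": opening from 0.0 (shut) to 1.0 (fully open); "finger_force": force on a finger pad.
Only numpy, scipy, OpenCV 4.12 (cv2) and the standard library are available. Lean on these libraries where they do the work, as an engineer would, in place of code of your own. Each camera call takes 0.05 s, during which the arm holds its last target. There are 200 camera calls.

## Task

Load the brass specimen bar for its hardness test: set it upright in the channel of the black locating jig, on the channel floor between the two rails, and slide it along until you feel it come up against the blue end stop. Push gently, do not ram the stop, let go and leave the bar seated there; leave the steel bar where it lies.

Things in the scene. Friction and masses are not known exactly. Their poses are not given: they have to be found in the camera images.
- brass_bar_center (a point): Centre of the loose brass-coloured specimen bar, a plain block 70 mm long (its x), 28 wide (its y) and 40 high (its z), 0.5 to 0.7 kg, both ends alike. It stands upright on the bench, so its centre is 20 mm above the bench. At least 25 mm is free beside its long faces.
- steel_bar_center (a point): Centre of a bystander bar of the same size and shape, but silver-grey steel. It and a dark steel disc (60 mm across, 16 high, not listed) lie near the brass bar, all centres at least 100 mm apart, in any order.
- jig: Black jig fixed to the bench: plate 240 mm long (x), 100 wide (y), 12 thick, with two steel rails along its whole length. Origin: middle of the plate's underside, on the bench. The channel between the rails runs along x at y = 0, open at its -x end, empty up to the blue stop near +x. Its floor is 12 mm above the bench; 44 mm wide between the rails, each 10 mm wide and 8 mm above the floor.
- stop: Blue end stop, a rigid block fixed in the channel, 28 mm long, 42 wide, 30 high, with a black knob 12 mm high on top. Its front face stands 20 to 90 mm on the +x side of the jig's middle, different each time. Origin: foot of the front face (which the bar meets), on the channel floor, mid-width; x axis as the jig's x, pointing from the bar into the stop.
Things that resemble listed ones, but are neither listed nor needed, are in the scene too. Of the things shaped like the part that bears brass_bar_center, the brass one is meant.

How it is judged:
On the way:
1. the brass bar, in the channel, is pressed against the end stop (over 1 N) (contact force between brass_bar and stop above 1 N and x of brass_bar_center in the frame of stop below -0.03 m and z of brass_bar_center in the frame of stop below 0.028 m), for 0.02 s.
At the end, for the whole second after the job is handed in: The brass bar stands upright (within 7 degrees) on the channel floor (within 4 mm), between the rails, along the channel within 15 degrees, its end within 8 mm of the stop's face, released and at rest (x of brass_bar_center in the frame of stop between -0.043 and -0.03 m and y of brass_bar_center in the frame of stop between -0.012 and 0.012 m and z of brass_bar_center in the frame of stop below 0.024 m and angle between the x axis of brass_bar_center and the x axis of jig, either way round below 0.27 rad and angle between brass_bar_center's own z axis and vertical below 0.12 rad and linear speed of brass_bar below 0.01 m/s); the robot touches nothing.
It fails at once if the stop is rammed: the bar pressed on it with more than 45 N (contact force between brass_bar and stop above 45 N).
It fails at once if the steel bar is moved by more than 20 mm (distance of steel_bar_center from where it was at the start of the episode above 0.02 m).
It also fails if it takes over 42 s, if anything falls off the work surface, if the arm or the gripper's body presses on something with over 40 N, if the wrist force passes 120 N, or if a joint passes its speed limit or range.

## Working session

There is one attempt and no reset: what is moved stays moved. The work goes in short steps, Python scripts to look and compute and a tool call to move; the robot and the scene stay as the last step left them, time stands still between calls to the robot, and variables do not carry over. Pictures are saved under pics/ and viewed, at most 10 in all, crops included, and the job is handed in when it is done.

Besides the shell and the picture viewer there is one more tool, called after "Emit:" by a JSON object that holds its "api" and its "payload". send_rows: Moves the arm, as the interface text tells. Shift numbers are shares of 0.8 m and turn numbers shares of pi/2 rad, none past 1 either way. Its arguments: {"type":"object","properties":{"increments":{"type":"array","items":{"type":"array"}}},"required":["increments"]}

```bash
mkdir -p pics
cat > h.py <<'E'
import numpy as np, cv2
from scipy.spatial.transform import Rotation as R
from plant import bot
def cam(name,save=None):
    s=bot.get_state(); f=bot.grab_frame(name); im=f["img"]; h=im.shape[0]
    F=h/2/np.tan(np.radians(f["vertical_fov"])/2)
    K=np.array([[F,0,f["cx"]],[0,F,f["cy"]],[0,0,1]])
    if "rvec" in f:
        Rm=cv2.Rodrigues(np.array(f["rvec"],float))[0]; t=np.array(f["tvec"],float).ravel()
        Rc=Rm.T; c=-Rm.T@t
    else:
        H=np.array(f["hand_eye"]); Rt=R.from_euler('xyz',s["ee_rot"]).as_matrix()
        Rc=Rt@H[:3,:3]; c=Rt@H[:3,3]+np.array(s["eef_pos"])
    if save: cv2.imwrite(save,im[:,:,::-1])
    return dict(im=im,K=K,Rc=Rc,c=c,s=s,dist=f.get("dist"),keys=list(f))
def px2w(C,uv,z):
    uv=np.atleast_2d(np.array(uv,float)); d=np.c_[uv,np.ones(len(uv))]@np.linalg.inv(C["K"]).T@C["Rc"].T
    return C["c"]+d*((z-C["c"][2])/d[:,2])[:,None]
def w2px(C,p):
    q=(np.atleast_2d(p)-C["c"])@C["Rc"]@C["K"].T
    return q[:,:2]/q[:,2:]
E
python3 - <<'E'
from h import *
a=cam("top","pics/top.png"); b=cam("scene","pics/scene.png"); 
print(a["keys"],a["c"],b["c"],a["K"]); s=a["s"]; print(s)
E
```

```text
['img', 'vertical_fov', 'cx', 'cy', 'rvec', 'tvec'] [ 0.36607644 -0.02746624  0.91756905] [ 0.82289071 -0.54484388  0.99583378] [[387.88014115   0.         252.315377  ]
 [  0.         387.88014115 192.8709012 ]
 [  0.           0.           1.        ]]
{'time': 0.0, 'joint_pos': array([-1.41180984,  0.62934154,  0.03846291,  1.51833901, -0.02696889,
        0.99633677, -0.01994685]), 'dq': array([-0.00089204,  0.00178146, -0.00203213, -0.00117016, -0.00041903,
        0.00046847,  0.00023097]), 'effort': array([-6.67113709e-04, -5.63398540e+01,  1.22636843e+00, -1.93438804e+01,
        1.10927687e-02,  1.08393034e-02, -4.18325342e-06]), 'eef_pos': array([0.14474144, 0.63306343, 0.24140173]), 'ee_rot': array([-3.13968746e+00,  6.28976831e-05,  2.91686002e+00]), 'ft_force': array([-0.04397105,  0.30625422, -0.57845374]), 'wrist_torque': array([ 0.02266161,  0.01954679, -0.02452924]), 'finger_force': 0.0, 'gripper_width': 1.000939887757745}
```

View pics/top.png

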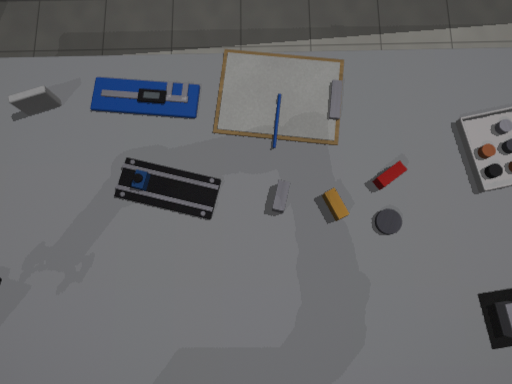

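View pics/scene.png

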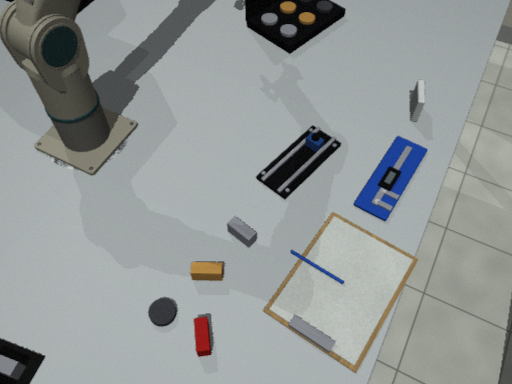

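Top view: the candidates are the orange-gold bar at (336,204), the grey steel bar at (281,196), a red bar at (390,175), a dark disc at (389,222) and the clip of the clipboard at (336,99). By the description, the brass bar is (336,204). The jig is at (168,188), and its blue stop with black knob is at (140,180), so the open end is on the right.

Run:
```python
from h import *
A=cam("top"); B=cam("scene")
for n,C in(("top",A),("scene",B)):
    hsv=cv2.cvtColor(C["im"],cv2.COLOR_RGB2HSV)
    m=cv2.inRange(hsv,(10,140,60),(25,255,255))
    if n=="top": m[:180]=0; m[:,380:]=0
    else: m[:250]=0;m[:,:180]=0;m[:,230:]=0
    p=cv2.findNonZero(m); r=cv2.minAreaRect(p); print(n,len(p),r, px2w(C,[r[0]],.035), px2w(C,cv2.boxPoints(r),.04).round(3).tolist())
print("jig corners/ends", px2w(A,[(125,159),(220,185),(212,217),(116,193)],.012).round(3))
print("jig scene", px2w(B,[(313,127),(341,145),(286,196),(257,178)],.012).round(3))
print("stop knob",px2w(A,[(140,179)],.05),px2w(B,[(317,134)],.05))
print("steel",px2w(A,[(281,196)],.035),px2w(B,[(242,230)],.03))
print("disc/red",px2w(A,[(389,221),(390,175)],.02))
im=A["im"][130:260,90:430]; cv2.imwrite("pics/crop.png",cv2.resize(im,None,fx=2.35,fy=2.35,interpolation=2)[:,:,::-1])
cv2.imwrite("pics/crop.png",cv2.resize(im,(799,306),interpolation=2)[:,:,::-1])
```

```text
top 362 ((335.9433898925781, 203.30613708496094), (30.010395050048828, 12.135592460632324), 61.189208984375) [[ 0.51471211 -0.20327817  0.035     ]] [[0.538, -0.175, 0.04], [0.551, -0.2, 0.04], [0.49, -0.229, 0.04], [0.477, -0.205, 0.04]]
scene 524 ((206.5, 270.5), (17.0, 31.0), 90.0) [[ 0.52084077 -0.20776253  0.035     ]] [[0.481, -0.208, 0.04], [0.543, -0.176, 0.04], [0.563, -0.211, 0.04], [0.503, -0.243, 0.04]]
jig corners/ends [[0.635 0.299 0.012]
 [0.567 0.066 0.012]
 [0.49  0.085 0.012]
 [0.551 0.316 0.012]]
jig scene [[0.552 0.313 0.012]
 [0.646 0.288 0.012]
 [0.586 0.069 0.012]
 [0.495 0.084 0.012]]
stop knob [[0.5750636  0.24769718 0.05      ]] [[0.58230609 0.26200104 0.05      ]]
steel [[ 0.53350846 -0.07761323  0.035     ]] [[ 0.5399074 -0.0778347  0.03     ]]
disc/red [[ 0.47420879 -0.32615084  0.02      ]
 [ 0.5833901  -0.33702112  0.02      ]]
```

View pics/crop.png

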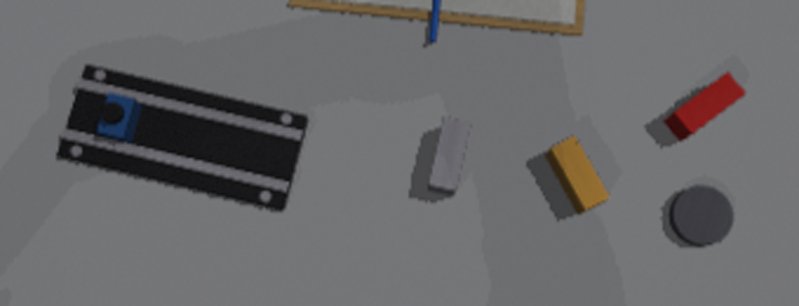

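The crop confirms the gold-coloured bar (crop 578,175) as the target; the grey and red bars are decoys. First I go above the jig and look from near.

Emit:
{"api": "send_rows", "payload": {"increments": [[-1,[-0.629,-0.424,-0.075],1.0],[-1,[-0.629,-0.424,-0.075],1.0],[-1,[-0.629,-0.424,-0.075],1.0],[-1,[-0.629,-0.424,-0.075],1.0],[-1,[-0.629,-0.424,-0.075],1.0],[-1,[-0.629,-0.424,-0.075],1.0],[-1,[-0.629,-0.424,-0.075],1.0],[-1,[-0.629,-0.424,-0.075],1.0],[-1,[-0.629,-0.424,-0.075],1.0],[-1,[-0.629,-0.424,-0.075],1.0],[-1,[-0.629,-0.424,-0.075],1.0],[-1,[-0.629,-0.424,-0.075],1.0]]}}

```text
time: 1.7
eef_pos: [0.5592, 0.1915, 0.3019]
ee_rot: [-3.14, -0.0, 1.346]
ft_force: [-0.2, 0.9, 0.3]
gripper_width: 1.002
finger_force: 0.0
```

Run:
```python
from h import *
C=cam("wrist","pics/w1.png"); print(C["s"]["time"],C["s"]["eef_pos"],C["s"]["ee_rot"],C["s"]["joint_pos"].round(2),C["c"],C["K"][0,0])
```

```text
1.7 [0.55915754 0.19148098 0.30186515] [-3.14011097e+00 -3.64879536e-04  1.34633572e+00] [-0.69  0.52  0.51  1.62 -0.28  1.07 -0.33] [0.57559795 0.26326807 0.4337082 ] 335.6029534855863
```

View pics/w1.png

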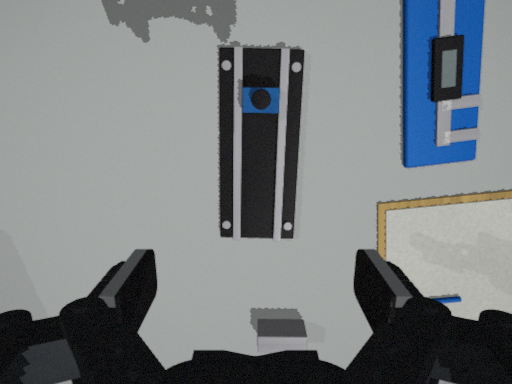

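The wrist view shows the jig, corners about (219,47), (303,50), (294,239), (221,238). The blue stop's front top edge is about (243..280,113), and the steel bar is at (281,333).

Run:
```python
from h import *
C=cam("wrist"); im=C["im"]
P=lambda uv,z: px2w(C,uv,z)[:,:2].round(4)
cor=P([(219.5,47),(303,50),(294,239),(220.5,238)],.012); print("corners",cor.tolist(),[np.linalg.norm(cor[i]-cor[i-1]).round(4) for i in range(4)])
# rail lines: bright pixels
hsv=cv2.cvtColor(im,cv2.COLOR_RGB2HSV); v=hsv[:,:,2].astype(float)
L=[];Rr=[]
for r in range(60,236,2):
    row=v[r,226:294]; 
    m=(row>90)
    idx=np.where(m)[0]+226
    l=idx[(idx>230)&(idx<246)]; q=idx[(idx>268)&(idx<292)]
    if len(l): L.append((l.max()+.5,r))
    if len(q): Rr.append((q.min()-.5,r))
for n,a in(("L",L),("R",Rr)):
    w=P(a,.020); vx,vy,x0,y0=cv2.fitLine(w.astype(np.float32),cv2.DIST_HUBER,0,.001,.001).ravel(); print(n,len(a),np.degrees(np.arctan2(vy,vx)),x0,y0, x0+vx/vy*(.15-y0))
b=cv2.inRange(hsv,(100,150,40),(130,255,255)); b[:,:230]=0;b[:,290:]=0;b[140:]=0
ys,xs=np.where(b); print("blue",xs.min(),xs.max(),ys.min(),ys.max(), "front rows",[ys[xs==c].max() for c in range(246,278,4)])
print("stop front top", P([(245,ys.max()+.5),(279,ys.max()+.5)],.042),"at floor",P([(261,ys.max()+.5)],.012))
```

```text
corners [[0.5455, 0.325], [0.6394, 0.3004], [0.5841, 0.0681], [0.4866, 0.0915]] [np.float64(0.2408), np.float64(0.0971), np.float64(0.2388), np.float64(0.1003)]
L 88 75.56541 0.5451 0.20887 0.52994686
R 88 75.915085 0.57974 0.16981 0.5747696
blue 243 279 87 113 front rows [np.int64(113), np.int64(113), np.int64(113), np.int64(113), np.int64(113), np.int64(113), np.int64(113), np.int64(113)]
stop front top [[0.5584 0.2465]
 [0.5961 0.238 ]] at floor [[0.5762 0.2409]]
```

Emit:
{"api": "send_rows", "payload": {"increments": [[-0.3,[-0.55,-0.009,0.065],0.567],[-0.3,[-0.55,-0.009,0.065],0.567],[-0.3,[-0.55,-0.009,0.065],0.567],[-0.3,[-0.55,-0.009,0.065],0.567],[-0.3,[-0.55,-0.009,0.065],0.567],[-0.3,[-0.55,-0.009,0.065],0.567],[-0.3,[-0.55,-0.009,0.065],0.567],[-0.3,[-0.55,-0.009,0.065],0.567],[-0.3,[-0.55,-0.009,0.065],0.567],[-0.3,[-0.55,-0.009,0.065],0.567]]}}

```text
time: 3.05
eef_pos: [0.4557, -0.234, 0.2502]
ee_rot: [-3.14, -0.001, 0.459]
ft_force: [0.4, -0.3, 0.0]
gripper_width: 0.648
finger_force: 0.0
```

Run:
```python
from h import *
C=cam("wrist","pics/w2.png"); s=C["s"]; print(s["time"],s["eef_pos"],s["ee_rot"],s["joint_pos"].round(2),C["c"])
hsv=cv2.cvtColor(C["im"],cv2.COLOR_RGB2HSV); m=cv2.inRange(hsv,(10,140,120),(28,255,255))
n,l,st,_=cv2.connectedComponentsWithStats(m); k=1+st[1:,4].argmax(); print(st[k])
r=cv2.minAreaRect(cv2.findNonZero((l==k).astype(np.uint8))); q=px2w(C,cv2.boxPoints(r),.04); print(r,q.round(4).tolist(),q.mean(0))
for i in range(2): d=q[i+1]-q[i]; print(np.linalg.norm(d),np.degrees(np.arctan2(d[1],d[0])))
v=hsv[:,:,2]
```

```text
3.05 [ 0.45568101 -0.23401536  0.25015973] [-3.14035687e+00 -7.10801881e-04  4.59368557e-01] [-0.07  0.51  0.73  1.9  -0.43  0.89 -0.24] [ 0.52016732 -0.20038109  0.38202735]
[ 240   62   28   73 1991]
((253.5, 98.0), (72.0, 27.0), 90.0) [[0.5402, -0.1742, 0.04], [0.5516, -0.1972, 0.04], [0.491, -0.228, 0.04], [0.4789, -0.2036, 0.04]] [ 0.51539594 -0.20074149  0.04      ]
0.025723658916996947 -63.67911843339146
0.06797835366146998 -153.09094005590228
```

View pics/w2.png

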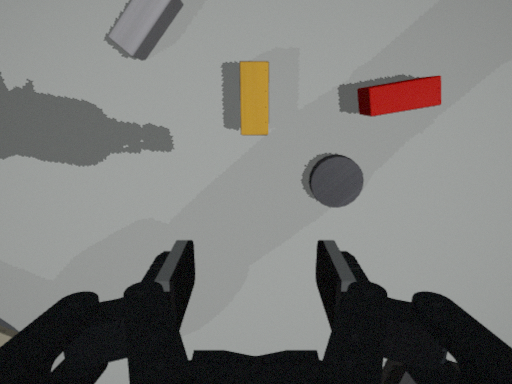

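The close view shows the brass bar at (254,98) standing clear; steel is at (147,22), the disc at (337,181). The brass top face measures about 69×27 mm at z=0.04, as it should be. I descend and grip.

Emit:
{"api": "send_rows", "payload": {"increments": [[-0.3,[0.0858,-0.0043,0.07],0],[-0.3,[0.0858,-0.0043,0.14],0],[-0.3,[0.0858,-0.0043,0.2],0],[-0.3,[0.0858,-0.0043,0.23],0],[-0.3,[0.0858,-0.0043,0.26],0],[-0.3,[0.0858,-0.0043,0.2825],0],[-0.3,[0.0858,-0.0043,0.2825],0],[0.9,[0.0858,-0.0043,0.2825],0],[0.9,[0.0858,-0.0043,0.2825],0],[0.9,[0.0858,-0.0043,0.2825],0],[0.9,[0.0858,-0.0043,0.2825],0],[0.9,[0.0858,-0.0043,0.2825],0]]}}

```text
time: 4.6
eef_pos: [0.5156, -0.2033, 0.0255]
ee_rot: [3.141, -0.002, 0.455]
ft_force: [0.2, 1.3, 6.5]
gripper_width: 0.316
finger_force: 61.3
```

Emit:
{"api": "send_rows", "payload": {"increments": [[0.9,[0,0,-0.04],0],[0.9,[0,0,-0.1],0],[0.9,[0,0,-0.14],0],[0.9,[0,0,-0.14],0],[0.9,[0,0,-0.14],0]]}}

```text
time: 5.22
eef_pos: [0.5138, -0.2021, 0.1348]
ee_rot: [-3.139, 0.001, 0.456]
ft_force: [-0.1, 0.7, -5.9]
gripper_width: 0.313
finger_force: 61.1
```

Run:
```python
from h import *
C=cam("wrist","pics/w3.png"); s=C["s"]; p=s["eef_pos"]; y=s["ee_rot"][2]; print(s["time"],p,s["ee_rot"],s["joint_pos"].round(2))
d=np.array([.553,.150,.13])-p; T=R.from_euler('xyz',[np.pi,0,y]).as_matrix(); print("shares",T.T@d/.8,"turn",-(np.radians(75.7)-y)/(np.pi/2))
```

```text
5.225 [ 0.5138022  -0.20214175  0.1347858 ] [-3.13905710e+00  1.49342870e-03  4.55791414e-01] [-0.05  0.72  0.6   1.9  -0.6   0.71 -0.21]
shares [ 0.23774942 -0.37367353  0.00598225] turn -0.5509452846266313
```

View pics/w3.png

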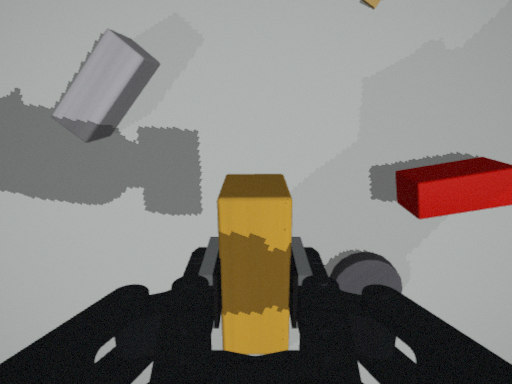

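The bar is held square between the pads (front top edge about (255,193)). Now I carry it over the channel.

Emit:
{"api": "send_rows", "payload": {"increments": [[0.9,[0.238,-0.374,0],-0.551],[0.9,[0.238,-0.374,0],-0.551],[0.9,[0.238,-0.374,0],-0.551],[0.9,[0.238,-0.374,0],-0.551],[0.9,[0.238,-0.374,0],-0.551],[0.9,[0.238,-0.374,0],-0.551],[0.9,[0.238,-0.374,0],-0.551],[0.9,[0.238,-0.374,0],-0.551],[0.9,[0.238,-0.374,0],-0.551],[0.9,[0.238,-0.374,0],-0.551]]}}

```text
time: 6.52
eef_pos: [0.5542, 0.1478, 0.1361]
ee_rot: [-3.141, 0.001, 1.319]
ft_force: [0.5, 0.3, -5.9]
gripper_width: 0.31
finger_force: 61.3
```

Run:
```python
from h import *
C=cam("wrist","pics/w4.png"); s=C["s"]; p=s["eef_pos"]; print(s["time"],p,s["ee_rot"],s["joint_pos"].round(2),s["ft_force"])
print("bar front at",px2w(C,[(219.5,193),(255,193),(291.5,193)],p[2]+.0145).round(4))
hsv=cv2.cvtColor(C["im"],cv2.COLOR_RGB2HSV);b=cv2.inRange(hsv,(100,150,40),(130,255,255)); b[:,:180]=0;b[:,340:]=0
ys,xs=np.where(b); print(xs.min(),xs.max(),ys.min(),ys.max()); print("stop",px2w(C,[(xs.min(),ys.max()+.5),(xs.max()+1,ys.max()+.5)],.042).round(4))
```

```text
6.525 [0.55416382 0.14780781 0.1361036 ] [-3.14123338e+00  6.05199429e-04  1.31858138e+00] [-0.58  0.7   0.43  1.84 -0.43  0.69 -0.16] [ 0.49636503  0.28477779 -5.89891377]
bar front at [[0.5511 0.1891 0.1506]
 [0.5636 0.1858 0.1506]
 [0.5765 0.1825 0.1506]]
218 285 5 59
stop [[0.5548 0.2453 0.042 ]
 [0.5962 0.2346 0.042 ]]
```

View pics/w4.png

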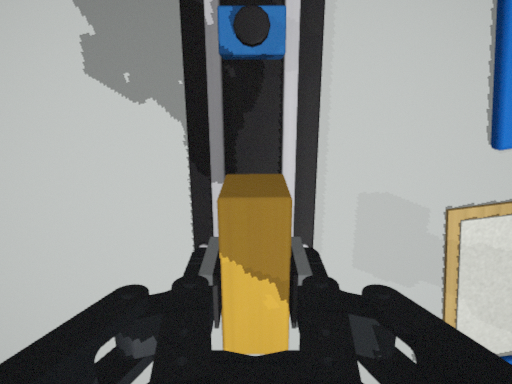

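The view shows the bar over the channel (bar column 255, channel middle about 253, so ~2 mm to correct). The stop's front is at row 55–59, with a gap of about 56 mm to the bar's end. I lower it to just above the floor.

Emit:
{"api": "send_rows", "payload": {"increments": [[0.9,[0,-0.0025,0.03],0],[0.9,[0,-0.0025,0.06],0],[0.9,[0,-0.0025,0.09],0],[0.9,[0,-0.0025,0.105],0],[0.9,[0,-0.0025,0.115],0],[0.9,[0,-0.0025,0.12],0],[0.9,[0,-0.0025,0.12],0],[0.9,[0,-0.0025,0.12],0]]}}

```text
time: 7.58
eef_pos: [0.5527, 0.1498, 0.0409]
ee_rot: [3.141, -0.001, 1.321]
ft_force: [-0.0, -0.2, -6.3]
gripper_width: 0.313
finger_force: 61.1
```

Emit:
{"api": "send_rows", "payload": {"increments": [[0.9,[0,0,0.00125],0],[0.9,[0,0,0.0025],0],[0.9,[0,0,0.0025],0]]}}

```text
time: 7.95
eef_pos: [0.5522, 0.1497, 0.0383]
ee_rot: [-3.141, 0.0, 1.321]
ft_force: [0.4, 0.2, -6.4]
gripper_width: 0.313
finger_force: 61.1
```

Emit:
{"api": "send_rows", "payload": {"increments": [[0.9,[0,0,0.00125],0],[0.9,[0,0,0.00125],0]]}}

```text
time: 8.2
eef_pos: [0.5524, 0.1497, 0.0375]
ee_rot: [3.142, -0.0, 1.321]
ft_force: [-1.0, -0.7, -2.0]
gripper_width: 0.318
finger_force: 61.5
```

Emit:
{"api": "send_rows", "payload": {"increments": [[0.9,[0.01,0,0],0],[0.9,[0.02,0,0],0],[0.9,[0.03,0,0],0],[0.9,[0.04,0,0],0],[0.9,[0.05,0,0],0],[0.9,[0.055,0,0],0],[0.9,[0.055,0,0],0]]}}

```text
time: 9.07
eef_pos: [0.5635, 0.1929, 0.0375]
ee_rot: [3.141, -0.0, 1.321]
ft_force: [-0.3, -3.9, 2.6]
gripper_width: 0.312
finger_force: 62.4
```

Emit:
{"api": "send_rows", "payload": {"increments": [[0.9,[0.0025,0,0],0],[0.9,[0.005,0,0],0],[0.9,[0.0065,0,0],0],[0.9,[0.0065,0,0],0]]}}

```text
time: 9.57
eef_pos: [0.5645, 0.1963, 0.0375]
ee_rot: [3.142, 0.001, 1.32]
ft_force: [-1.6, -5.8, 4.3]
gripper_width: 0.316
finger_force: 62.5
```

Emit:
{"api": "send_rows", "payload": {"increments": [[0.9,[0.00125,0,0],0],[0.9,[0.00125,0,0],0]]}}

```text
time: 9.82
eef_pos: [0.5647, 0.1971, 0.0375]
ee_rot: [3.141, 0.001, 1.32]
ft_force: [-2.3, -5.6, 3.1]
gripper_width: 0.314
finger_force: 62.6
```

Emit:
{"api": "send_rows", "payload": {"increments": [[0.9,[0.00125,0,0],0],[0.9,[0.00125,0,0],0]]}}

```text
time: 10.07
eef_pos: [0.565, 0.1981, 0.0375]
ee_rot: [3.141, 0.001, 1.32]
ft_force: [-1.4, -6.2, 3.6]
gripper_width: 0.314
finger_force: 62.6
```

Emit:
{"api": "send_rows", "payload": {"increments": [[0.9,[0.00125,0,0],0],[0.9,[0.00125,0,0],0]]}}

```text
time: 10.32
eef_pos: [0.5652, 0.1991, 0.0375]
ee_rot: [3.142, 0.001, 1.32]
ft_force: [-1.8, -6.0, 2.7]
gripper_width: 0.315
finger_force: 62.6
```

Emit:
{"api": "send_rows", "payload": {"increments": [[0.9,[0.00125,0,0],0],[0.9,[0.00125,0,0],0]]}}

```text
time: 10.58
eef_pos: [0.5654, 0.2, 0.0375]
ee_rot: [3.142, 0.001, 1.32]
ft_force: [-1.8, -6.3, 4.2]
gripper_width: 0.314
finger_force: 62.6
```

Emit:
{"api": "send_rows", "payload": {"increments": [[0.9,[0.00125,0,0],0],[0.9,[0.00125,0,0],0]]}}

```text
time: 10.82
eef_pos: [0.5657, 0.2011, 0.0375]
ee_rot: [3.141, 0.001, 1.32]
ft_force: [-1.6, -5.6, 3.3]
gripper_width: 0.315
finger_force: 62.6
```

Emit:
{"api": "send_rows", "payload": {"increments": [[0.9,[0.00125,0,0],0],[0.9,[0.00125,0,0],0]]}}

```text
time: 11.08
eef_pos: [0.566, 0.202, 0.0375]
ee_rot: [3.141, 0.001, 1.32]
ft_force: [-1.1, -6.3, 2.9]
gripper_width: 0.318
finger_force: 62.6
```

Emit:
{"api": "send_rows", "payload": {"increments": [[0.9,[0.00125,0,0],0],[0.9,[0.00125,0,0],0]]}}

```text
time: 11.32
eef_pos: [0.5662, 0.203, 0.0375]
ee_rot: [3.141, 0.001, 1.32]
ft_force: [-1.3, -5.4, 3.2]
gripper_width: 0.322
finger_force: 62.6
```

Emit:
{"api": "send_rows", "payload": {"increments": [[0.9,[0.00125,0,0],0],[0.9,[0.00125,0,0],0]]}}

```text
time: 11.58
eef_pos: [0.5664, 0.2039, 0.0375]
ee_rot: [3.141, 0.001, 1.32]
ft_force: [-1.2, -6.4, 3.4]
gripper_width: 0.314
finger_force: 62.6
```

Emit:
{"api": "send_rows", "payload": {"increments": [[0.9,[0.00125,0,0],0],[0.9,[0.00125,0,0],0]]}}

```text
time: 11.82
eef_pos: [0.5667, 0.2049, 0.0375]
ee_rot: [3.142, 0.001, 1.32]
ft_force: [-0.9, -5.1, 3.6]
gripper_width: 0.314
finger_force: 62.6
```

Emit:
{"api": "send_rows", "payload": {"increments": [[0.9,[0.00125,0,0],0],[0.9,[0.00125,0,0],0]]}}

```text
time: 12.08
eef_pos: [0.567, 0.2058, 0.0375]
ee_rot: [3.141, 0.001, 1.32]
ft_force: [-1.0, -5.6, 3.4]
gripper_width: 0.311
finger_force: 62.6
```

Emit:
{"api": "send_rows", "payload": {"increments": [[0.9,[0.00125,0,0],0],[0.9,[0.00125,0,0],0]]}}

```text
time: 12.32
eef_pos: [0.5671, 0.2066, 0.0375]
ee_rot: [3.142, 0.002, 1.32]
ft_force: [-1.6, -6.5, 4.1]
gripper_width: 0.32
finger_force: 62.7
```

Emit:
{"api": "send_rows", "payload": {"increments": [[0.9,[0.00125,0,0],0],[0.9,[0.00125,0,0],0]]}}

```text
time: 12.58
eef_pos: [0.5671, 0.2066, 0.0375]
ee_rot: [-3.141, 0.003, 1.319]
ft_force: [-1.8, -8.1, 4.4]
gripper_width: 0.314
finger_force: 62.7
```

Contact: the TCP no longer advances and the force is rising. I press a little more.

Emit:
{"api": "send_rows", "payload": {"increments": [[0.9,[0.00125,0,0],0],[0.9,[0.00125,0,0],0]]}}

```text
time: 12.82
eef_pos: [0.5671, 0.2066, 0.0375]
ee_rot: [-3.141, 0.004, 1.319]
ft_force: [-3.2, -10.2, 6.5]
gripper_width: 0.318
finger_force: 62.9
```

Emit:
{"api": "send_rows", "payload": {"increments": [[0.9,[0.00125,0,0],0],[0.9,[0.00125,0,0],0]]}}

```text
time: 13.08
eef_pos: [0.5671, 0.2066, 0.0375]
ee_rot: [-3.141, 0.005, 1.318]
ft_force: [-4.4, -11.5, 6.7]
gripper_width: 0.316
finger_force: 63.0
```

Emit:
{"api": "send_rows", "payload": {"increments": [[0.9,[-0.002,0,0],0],[0.9,[-0.002,0,0],0],[-0.3,[-0.002,0,0],0],[-0.3,[-0.002,0,0],0],[-0.3,[-0.002,0,0],0],[-0.3,[-0.002,0,0],0],[-0.3,[-0.002,0,-0.02],0],[-0.3,[-0.002,0,-0.06],0],[-0.3,[-0.002,0,-0.12],0],[-0.3,[-0.002,0,-0.18],0],[-0.3,[-0.002,0,-0.18],0],[-0.3,[-0.002,0,-0.18],0]]}}

```text
time: 14.58
eef_pos: [0.5671, 0.2096, 0.1816]
ee_rot: [-3.141, -0.0, 1.321]
ft_force: [-0.0, 0.2, 0.1]
gripper_width: 0.646
finger_force: 0.0
```

Run:
```python
from h import *
C=cam("wrist","pics/w5.png"); s=C["s"]; print(s["time"],s["eef_pos"],s["ft_force"],s["gripper_width"])
```

```text
14.575 [0.5671041  0.20956636 0.1816224 ] [-0.03315117  0.23821035  0.08065354] 0.6458738434209002
```

View pics/w5.png

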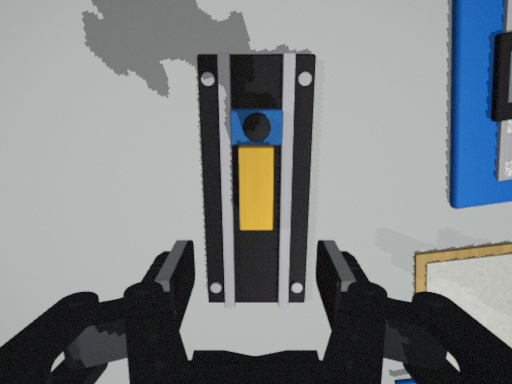

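The bar (256,188) stands in the channel between the rails, with its end against the stop at row 146. The gripper is clear of it.

```bash
python3 -c "
from plant import bot
print(bot.finish_job())"
```

```text
the job is handed in; nothing more can be done
None
```

The brass bar is seated upright in the jig channel against the blue stop and released, after a gentle push of about 12 N at the wrist; the gripper never went near the steel bar, and the job is handed in (the hand-in gave no verdict).

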